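# Spin-test the filter wheels and load the free-running ones

## Robot

A 6-joint arm with a two-finger parallel gripper is mounted at the origin on the work surface. World frame = base frame: x ahead of the robot, y to its left, z up, the work surface at z = 0. Lengths are in mm, angles in rad, forces in N, time in s.
With the tool pointing down it reaches from about 300 to 825 mm from the base axis. Payload 5.4 kg.
Tool frame: the origin (TCP) lies at the very end of the fingers, on their centre line; the grasp point (between the pads) lies 19 mm behind it; y points along the fingers, x is the direction in which the jaws open and shut, and the axes are right-handed (so a half turn about y gives the same grasp; the last joint's range is limited). The gripper opens to 92 mm and grips with 3 to 60 N. Pads are 20 mm wide; open, the fingers measure 128 mm over their backs; the gripper's body (75 mm by 189 mm) begins 69 mm behind the grasp point.
Start: joints at [-1.387, 0.158, 1.597, -0, 1.386, -0.21], TCP at [220.603, -530.981, 214.601] pointing down, gripper open.
Joint ranges: [-2.91, 2.91], [-0.94, 2.29], [0.18, 2.7], [-1.29, 4.43], [0.17, 2.64], [-3, 3]. Speed limits (rad/s): [2.57, 2.57, 3.14, 3.14, 3.14, 3.14].

## Interface

Orientations are given as a 3x3 rotation matrix whose columns are the frame's x, y, z axes.
In Python, from bench import * gives the robot as it stands.
- The arm moves only by the tool jog_arm, never from a script. Its argument "moves" is a list of rows, each an object with "linear": the shift along the world's x, y, z in mm, a list of three; "twist": the turn about the world's z in rad; "hand": the closure in counts, from 0 (fully open) to 255 (shut). A call has 1 to 20 rows; each row shifts and turns the commanded pose from where the row before left it; what a row does not reach is not made up. A row lasts 1/10 s, in which the tool goes at most 50 mm and 8.59 degrees, less where a joint would pass 70% of its speed; a pose out of reach is approached as far as the arm can. A call with a gripper value outside its range is refused whole. The fingers move at their own pace and stop on an object; the grip force is fixed at half the most. Time passes only in rows, so rows that do not move let the fingers close. It gives the time, the measured TCP pose, the force and the opening at its end, in the units of the state.
- observe(): the state, without advancing time (a new reading comes with each control period).
- grab_frame(name): name is "side" or "top"; returns (picture, depth): 384x512x3 uint8, red, green, blue; 384x512 float32, mm along the optical axis (not along the pixel's ray), 0 where there is no reading.
- calibration(name): a dict with "mtx" (3x3 intrinsics, pixels), "R" (3x3) and "t" (3): a world point X has camera coordinates R X + t. Camera axes: x right, y down, z forward; pixel columns grow to the right and rows downward; lengths in mm; the calibration is good to about 2 mm. A picture is of the moment at which its call begins. calibration takes no time and is no camera call.
- job_done(): hands the job in, once; it reports no verdict.
The state is a dict: "clock": time; "joints": joint angles; "qvel": joint speeds; "joint_torque": joint torques, N m; "position": TCP position; "ee_rot": TCP orientation; "contact_force": force on the tool from outside, world axes, zero at the start; "torque": the same for the moment, N m; "width": finger opening in mm.
Only numpy, scipy, OpenCV 4.12 (cv2) and the standard library are available. Lean on these libraries where they do the work, as an engineer would, in place of code of your own. Each camera call takes 0.05 s, during which the arm holds its last target.

## Task

Three filter-wheel modules stand on the optical table: first spin each wheel where its module stands, with one brisk push on its finger peg through at least a third of a turn, and see which two run on freely for more than a full turn and which one binds. Then stand the two free-running modules upright on the floor of the illuminator's open drawer and push the drawer fully shut. Leave the binding module standing where it was, and do not disturb anything else on the table.

Things in the scene. Friction and masses are not known exactly. Their poses are not given: they have to be found in the camera images.
- module_1_mid (a point): Centre of the black base block of a loose filter-wheel module (three look alike, 0.4 to 0.65 kg). Block 84 x 56 x 32 mm (x, y, z of this frame), this point half-way up it, 16 mm over its underside. Grip it across the 56 mm width. On top, same vertical axis: aluminium wheel, 52 mm diameter, 34 to 42 mm above the underside, hub cap to 44 mm; module 56 mm high in all.
- peg_1 (a point): Black finger peg of module 1's wheel, 8 mm diameter, 19 mm out from the wheel's axis, standing up from the wheel (42 to 56 mm above the module's underside); this point is half-way up it. Pushed round to spin the wheel; turns with it.
- wheel_1 (a joint): Turn of module 1's wheel, rad, anticlockwise from above positive, no stops, counts past a full turn; starts within 0.3 of zero (peg along the module's +x at 0). A free wheel, flicked, coasts on for seconds; a binding one stops as soon as the push ends and resists turning with 0.014 N m (about 1 N at the peg). Two of the three run free.
- module_2_mid (a point): Centre of the black base block of a loose filter-wheel module (three look alike, 0.4 to 0.65 kg). Block 84 x 56 x 32 mm (x, y, z of this frame), this point half-way up it, 16 mm over its underside. Grip it across the 56 mm width. On top, same vertical axis: aluminium wheel, 52 mm diameter, 34 to 42 mm above the underside, hub cap to 44 mm; module 56 mm high in all.
- peg_2 (a point): Black finger peg of module 2's wheel, 8 mm diameter, 19 mm out from the wheel's axis, standing up from the wheel (42 to 56 mm above the module's underside); this point is half-way up it. Pushed round to spin the wheel; turns with it.
- wheel_2 (a joint): Turn of module 2's wheel, rad, anticlockwise from above positive, no stops, counts past a full turn; starts within 0.3 of zero (peg along the module's +x at 0). A free wheel, flicked, coasts on for seconds; a binding one stops as soon as the push ends and resists turning with 0.014 N m (about 1 N at the peg). Two of the three run free.
- module_3_mid (a point): Centre of the black base block of a loose filter-wheel module (three look alike, 0.4 to 0.65 kg). Block 84 x 56 x 32 mm (x, y, z of this frame), this point half-way up it, 16 mm over its underside. Grip it across the 56 mm width. On top, same vertical axis: aluminium wheel, 52 mm diameter, 34 to 42 mm above the underside, hub cap to 44 mm; module 56 mm high in all.
- peg_3 (a point): Black finger peg of module 3's wheel, 8 mm diameter, 19 mm out from the wheel's axis, standing up from the wheel (42 to 56 mm above the module's underside); this point is half-way up it. Pushed round to spin the wheel; turns with it.
- wheel_3 (a joint): Turn of module 3's wheel, rad, anticlockwise from above positive, no stops, counts past a full turn; starts within 0.3 of zero (peg along the module's +x at 0). A free wheel, flicked, coasts on for seconds; a binding one stops as soon as the push ends and resists turning with 0.014 N m (about 1 N at the peg). Two of the three run free.
- drawer_floor (a point): Point on the drawer's inside floor, midway across, 54 mm behind the inner face of its front wall; moves with the drawer; floor 12 mm above the table. x points into the housing (closing direction), y across, z up. Inside, the tray spans -54 to +114 mm in x and -119 to +119 mm in y of this point; rims 38 mm, front panel 48 mm above it.
- drawer_handle (a point): Middle of the drawer's steel bar handle: bar 110 mm long across the drawer, 35 mm in front of the front panel, 42 mm above the table; it may be pushed to shut the drawer. Axes as drawer_floor, which lies 105 mm further in.
- drawer (a joint): Drawer opening in m: 0 fully shut, 0.14 fully open; it slides without a catch and stays where left; about 1.5 N plus 6 N per m/s to move.
- illuminator: White fixed housing of the drawer, 200 x 280 x 104 mm (x, y, z); origin at the centre of its underside; its open front faces its own -x and the drawer comes out there. The opening lets through 80 mm height above the table (modules standing in the drawer reach 68 mm).
- objective: Bystander: small brass microscope objective standing upright, 30 mm diameter, 46 mm high; origin under its middle.
- post: Bystander: optic post, base 50 x 50 mm, black mount on top reaching 160 mm high, 40 mm wide in y; origin under its middle.
- oil: Bystander: amber oil jar with black cap, 32 mm diameter, 60 mm high; origin under its middle.
- tissue_box: Bystander: cardboard box 100 x 60 x 30 mm; origin under its middle.
- slide_box: Bystander: flat grey-white box 87 x 52 x 30 mm; origin under its middle.
- dish: Bystander: flat glass dish, 90 mm diameter, 15 mm high; origin under its middle.
- driver: Bystander: small screwdriver lying on the table, 150 mm long along its x; origin near its middle.
Not all that is in view belongs to the job. What is shaped like the part that bears module_1_mid but yellow is not meant.

How it is judged (in metres and radians):
On the way, in this order (a step that is already met when the one before it is completed fails the run):
1. every one of the three wheels has been turned (stands more than 1.2 rad from its zero) ((value of joint wheel_1 above 1.2 rad or value of joint wheel_1 below -1.2 rad) and (value of joint wheel_2 above 1.2 rad or value of joint wheel_2 below -1.2 rad) and (value of joint wheel_3 above 1.2 rad or value of joint wheel_3 below -1.2 rad)), for 0.1 s.
2. two modules whose wheels have run past a full turn stand upright on the drawer's floor, the drawer still open (value of joint drawer above 0.05 m and (((x of module_1_mid in the frame of drawer_floor between -0.054 and 0.114 m and y of module_1_mid in the frame of drawer_floor between -0.119 and 0.119 m and z of module_1_mid in the frame of drawer_floor between 0.01 and 0.022 m and angle between module_1_mid's own z axis and vertical below 0.12 rad) and (x of module_2_mid in the frame of drawer_floor between -0.054 and 0.114 m and y of module_2_mid in the frame of drawer_floor between -0.119 and 0.119 m and z of module_2_mid in the frame of drawer_floor between 0.01 and 0.022 m and angle between module_2_mid's own z axis and vertical below 0.12 rad) and (value of joint wheel_1 above 6.3 rad or value of joint wheel_1 below -6.3 rad) and (value of joint wheel_2 above 6.3 rad or value of joint wheel_2 below -6.3 rad)) or ((x of module_1_mid in the frame of drawer_floor between -0.054 and 0.114 m and y of module_1_mid in the frame of drawer_floor between -0.119 and 0.119 m and z of module_1_mid in the frame of drawer_floor between 0.01 and 0.022 m and angle between module_1_mid's own z axis and vertical below 0.12 rad) and (x of module_3_mid in the frame of drawer_floor between -0.054 and 0.114 m and y of module_3_mid in the frame of drawer_floor between -0.119 and 0.119 m and z of module_3_mid in the frame of drawer_floor between 0.01 and 0.022 m and angle between module_3_mid's own z axis and vertical below 0.12 rad) and (value of joint wheel_1 above 6.3 rad or value of joint wheel_1 below -6.3 rad) and (value of joint wheel_3 above 6.3 rad or value of joint wheel_3 below -6.3 rad)) or ((x of module_2_mid in the frame of drawer_floor between -0.054 and 0.114 m and y of module_2_mid in the frame of drawer_floor between -0.119 and 0.119 m and z of module_2_mid in the frame of drawer_floor between 0.01 and 0.022 m and angle between module_2_mid's own z axis and vertical below 0.12 rad) and (x of module_3_mid in the frame of drawer_floor between -0.054 and 0.114 m and y of module_3_mid in the frame of drawer_floor between -0.119 and 0.119 m and z of module_3_mid in the frame of drawer_floor between 0.01 and 0.022 m and angle between module_3_mid's own z axis and vertical below 0.12 rad) and (value of joint wheel_2 above 6.3 rad or value of joint wheel_2 below -6.3 rad) and (value of joint wheel_3 above 6.3 rad or value of joint wheel_3 below -6.3 rad)))), for 0.2 s.
At the end, for the whole second after the job is handed in: Two modules whose wheels have run on past a full turn (6.3 rad from zero) stand upright (within 0.12 rad) on the drawer's floor, the drawer is shut to within 6 mm, and the third module stands upright on the table within 80 mm of where it began (value of joint drawer below 0.006 m and (((x of module_1_mid in the frame of drawer_floor between -0.054 and 0.114 m and y of module_1_mid in the frame of drawer_floor between -0.119 and 0.119 m and z of module_1_mid in the frame of drawer_floor between 0.01 and 0.022 m and angle between module_1_mid's own z axis and vertical below 0.12 rad) and (x of module_2_mid in the frame of drawer_floor between -0.054 and 0.114 m and y of module_2_mid in the frame of drawer_floor between -0.119 and 0.119 m and z of module_2_mid in the frame of drawer_floor between 0.01 and 0.022 m and angle between module_2_mid's own z axis and vertical below 0.12 rad) and (value of joint wheel_1 above 6.3 rad or value of joint wheel_1 below -6.3 rad) and (value of joint wheel_2 above 6.3 rad or value of joint wheel_2 below -6.3 rad) and (distance of module_3_mid from where it was at the start of the episode below 0.08 m and angle between module_3_mid's own z axis and vertical below 0.12 rad and height (world z) of module_3_mid below 0.022 m)) or ((x of module_1_mid in the frame of drawer_floor between -0.054 and 0.114 m and y of module_1_mid in the frame of drawer_floor between -0.119 and 0.119 m and z of module_1_mid in the frame of drawer_floor between 0.01 and 0.022 m and angle between module_1_mid's own z axis and vertical below 0.12 rad) and (x of module_3_mid in the frame of drawer_floor between -0.054 and 0.114 m and y of module_3_mid in the frame of drawer_floor between -0.119 and 0.119 m and z of module_3_mid in the frame of drawer_floor between 0.01 and 0.022 m and angle between module_3_mid's own z axis and vertical below 0.12 rad) and (value of joint wheel_1 above 6.3 rad or value of joint wheel_1 below -6.3 rad) and (value of joint wheel_3 above 6.3 rad or value of joint wheel_3 below -6.3 rad) and (distance of module_2_mid from where it was at the start of the episode below 0.08 m and angle between module_2_mid's own z axis and vertical below 0.12 rad and height (world z) of module_2_mid below 0.022 m)) or ((x of module_2_mid in the frame of drawer_floor between -0.054 and 0.114 m and y of module_2_mid in the frame of drawer_floor between -0.119 and 0.119 m and z of module_2_mid in the frame of drawer_floor between 0.01 and 0.022 m and angle between module_2_mid's own z axis and vertical below 0.12 rad) and (x of module_3_mid in the frame of drawer_floor between -0.054 and 0.114 m and y of module_3_mid in the frame of drawer_floor between -0.119 and 0.119 m and z of module_3_mid in the frame of drawer_floor between 0.01 and 0.022 m and angle between module_3_mid's own z axis and vertical below 0.12 rad) and (value of joint wheel_2 above 6.3 rad or value of joint wheel_2 below -6.3 rad) and (value of joint wheel_3 above 6.3 rad or value of joint wheel_3 below -6.3 rad) and (distance of module_1_mid from where it was at the start of the episode below 0.08 m and angle between module_1_mid's own z axis and vertical below 0.12 rad and height (world z) of module_1_mid below 0.022 m)))); the robot touches nothing.
It fails at once if a bystander was moved more than 25 mm (distance of any of objective, post, oil, tissue_box, slide_box, dish, driver from where it was at the start of the episode above 0.025 m).
It also fails if it takes over 72 s, if anything falls off the work surface, if the arm or the gripper's body presses on something with over 40 N, if the wrist force passes 120 N, or if a joint passes its speed limit or range.

## Working session

There is one attempt and no reset: what is moved stays moved. The work goes in short steps, Python scripts to look and compute and a tool call to move; the robot and the scene stay as the last step left them, time stands still between calls to the robot, and variables do not carry over. Pictures are saved under pics/ and viewed, and the job is handed in when it is done.

Besides the shell and the picture viewer there is one more tool, called after ">>>" as name(argument=value, ...), one argument or row to a line, values as JSON. jog_arm: Moves the arm, as the interface text tells. Its arguments: {"type":"object","properties":{"moves":{"type":"array","items":{"type":"object","properties":{"linear":{"type":"array","items":{"type":"number"}},"twist":{"type":"number"},"hand":{"type":"number"}}}}},"required":["moves"]}

```bash
mkdir -p pics; ls; python3 - <<'E'
from bench import *
import cv2
s=observe();print(s['clock'],s['position'],s['ee_rot'],s['width'])
for n in("top","side"):
    p,d=grab_frame(n);cv2.imwrite(f"pics/{n}0.png",p[...,::-1])
    import numpy as np;np.save(f"{n}0.npy",d);c=calibration(n);print(n,c)
E
```

```text
pics
0.0 [ 220.51129051 -530.36649278  213.64510356] [[ 3.83720928e-01 -3.10730130e-04  9.23449053e-01]
 [-9.23447376e-01  1.80598183e-03  3.83720839e-01]
 [-1.78696584e-03 -9.99998321e-01  4.06050101e-04]] 92.0497391407245
top {'mtx': array([[428.61315619,   0.        , 254.93360758],
       [  0.        , 428.61315619, 185.19154939],
       [  0.        ,   0.        ,   1.        ]]), 'R': array([[-0.01662831, -0.99983557,  0.00723394],
       [-0.98448268,  0.01510806, -0.17483021],
       [ 0.17469218, -0.01002882, -0.98457202]]), 't': array([  84.35874368,  551.6048472 , 1343.10224943])}
side {'mtx': array([[490.50758294,   0.        , 251.9290268 ],
       [  0.        , 490.50758294, 188.18436392],
       [  0.        ,   0.        ,   1.        ]]), 'R': array([[-9.28100227e-01, -3.72330294e-01, -3.48550361e-04],
       [-1.96030558e-01,  4.89436875e-01, -8.49719698e-01],
       [ 3.16546978e-01, -7.88556718e-01, -5.27234590e-01]]), 't': array([ 514.83164966,  125.08945729, 1153.88033136])}
```

View pics/top0.png

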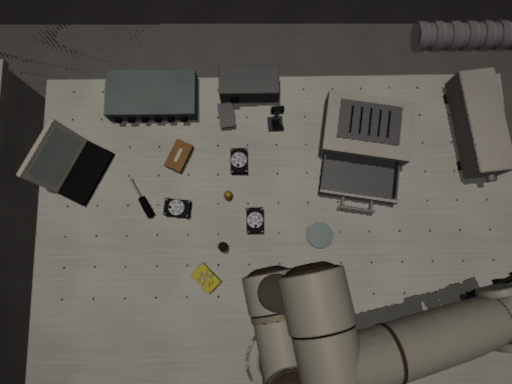

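View pics/side0.png

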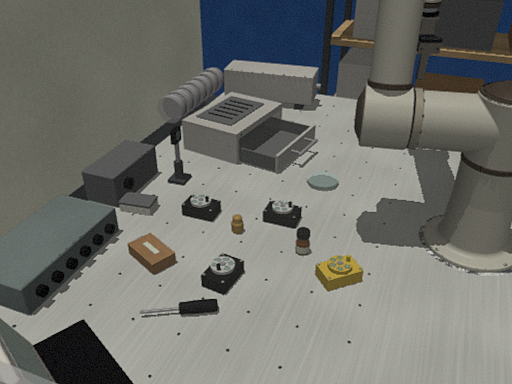

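```bash
cat > h.py <<'E'
import numpy as np, cv2
from bench import *
C={n:calibration(n) for n in("top","side")}
def ray(n,uv,z):
    c=C[n];d=c['R'].T@np.linalg.inv(c['mtx'])@np.array([uv[0],uv[1],1.]);o=-c['R'].T@c['t']
    return o+d*(z-o[2])/d[2]
def proj(n,X):
    c=C[n];q=c['mtx']@(c['R']@np.asarray(X,float)+c['t']);return q[:2]/q[2]
E
python3 - <<'E'
from h import *
im=cv2.imread('pics/top0.png');sd=cv2.imread('pics/side0.png')
T=[cv2.resize(im[y-22:y+22,x-22:x+22],(260,260),interpolation=cv2.INTER_CUBIC) for x,y in((239,160),(177,208),(255,220))]
S=[cv2.resize(sd[y-28:y+28,x-28:x+28],(260,260),interpolation=cv2.INTER_CUBIC) for x,y in((202,206),(223,271),(282,211))]
cv2.imwrite('pics/crops0.png',np.clip(np.vstack([np.hstack(T)*1.5,np.hstack(S)*1.0]),0,255).astype('u1'))
for n,x,y in(("dr",0,0),):pass
for nm,uv,z in(("objective",(228,196),46),("oil",(223,247),60),("post",(277,110),160),("slide",(228,115),30),("tissue",(179,155),30),("dish",(319,235),15),("yel",(206,278),32),("m239",(239,161),40),("m177",(177,208),40),("m255",(255,221),40),("drFL",(320,193),50),("drFR",(397,201),50),("handle",(356,206),42),("hsgL",(323,159),104),("hsgR",(408,162),104)):
    print(nm,ray("top",uv,z).round())
E
```

```text
objective [519. 163.  46.]
oil [355. 179.  60.]
post [767.   5. 160.]
slide [799. 163.  30.]
tissue [662. 326.  30.]
dish [ 391. -131.   15.]
yel [260. 235.  32.]
m239 [636. 127.  40.]
m177 [483. 328.  40.]
m255 [437.  77.  40.]
drFL [ 524. -135.   50.]
drFR [ 494. -382.   50.]
handle [ 481. -251.   42.]
hsgL [ 624. -140.  104.]
hsgR [ 610. -408.  104.]
```

View pics/crops0.png

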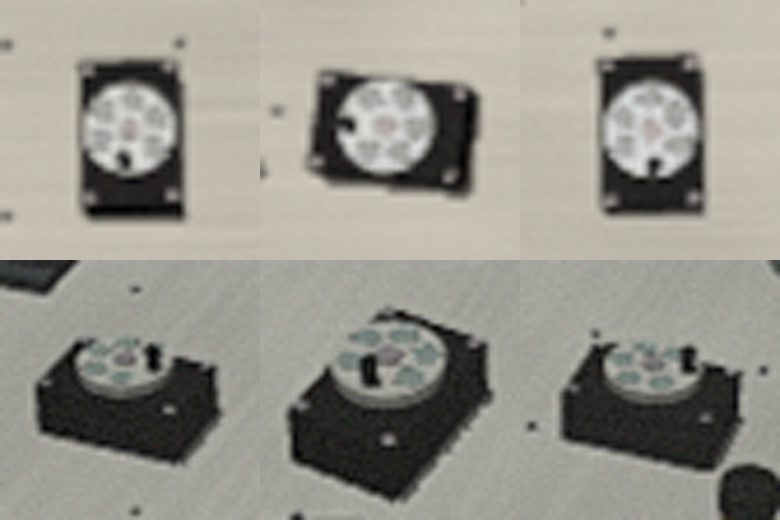

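```bash
cat >> h.py <<'E'
def modmeas(n,img,uv,hw=26,out=None):
    K=8;x0,y0=int(uv[0])-hw,int(uv[1])-hw
    g=cv2.cvtColor(img[y0:y0+2*hw,x0:x0+2*hw],cv2.COLOR_BGR2GRAY)
    g=cv2.resize(g,None,fx=K,fy=K,interpolation=cv2.INTER_CUBIC)
    full=lambda p:((np.asarray(p,float)+.5)/K-.5+[x0,y0])
    bg=np.percentile(g,60);m=(g<0.5*bg).astype('u1')
    cs,_=cv2.findContours(m,cv2.RETR_EXTERNAL,cv2.CHAIN_APPROX_NONE)
    c=max(cs,key=cv2.contourArea);hull=cv2.convexHull(c)
    fill=np.zeros_like(m);cv2.fillConvexPoly(fill,hull,1)
    rect=cv2.minAreaRect(hull)
    # wheel = bright hole
    fe=cv2.erode(fill,np.ones((5,5)))
    w=cv2.morphologyEx(((g>0.5*bg)&(fe>0)).astype('u1'),cv2.MORPH_OPEN,np.ones((9,9)))
    cs,_=cv2.findContours(w,cv2.RETR_EXTERNAL,cv2.CHAIN_APPROX_NONE)
    wc=cv2.convexHull(max(cs,key=cv2.contourArea));el=cv2.fitEllipse(wc)
    wm=np.zeros_like(m);cv2.ellipse(wm,(el[0],(el[1][0]*.97,el[1][1]*.97),el[2]),1,-1)
    d=((g<0.4*bg)&(wm>0)).astype('u1')
    k,lab,st,ce=cv2.connectedComponentsWithStats(d)
    j=1+np.argmax(st[1:,4]) if k>1 else 0
    return full(el[0]),(full(cv2.boxPoints(rect))),full(ce[j]),(st[j,4]/K/K),np.array(el[1])/K
E
python3 - <<'E'
from h import *
im=cv2.imread('pics/top0.png')
for nm,uv in(("A",(239,161)),("B",(177,208)),("C",(255,221))):
    w,b,p,a,e=modmeas("top",im,uv)
    W=ray("top",w,42);Bx=np.array([ray("top",q,25)[:2] for q in b]);P=ray("top",p,50)
    e1=Bx[1]-Bx[0];e2=Bx[2]-Bx[1];L=e1 if np.hypot(*e1)>np.hypot(*e2) else e2
    print(nm,"wheel",W.round(1),"blk",Bx.mean(0).round(1),np.hypot(*e1).round(),np.hypot(*e2).round(),"yaw",np.degrees(np.arctan2(L[1],L[0])).round(1),"peg",(P-W)[:2].round(1),np.degrees(np.arctan2(*(P-W)[1::-1])).round(),a,e)
sd=cv2.imread('pics/side0.png')
for nm,uv in(("A",(202,206)),("B",(223,271)),("C",(282,211))):
    w,b,p,a,e=modmeas("side",sd,uv,30)
    W=ray("side",w,42);P=ray("side",p,50);print(nm,W.round(1),(P-W)[:2].round(1),np.hypot(*(P-W)[:2]).round(1),a,e)
# drawer: depth in top
d=np.load('top0.npy')
T=cv2.resize(im[85:225,310:425],None,fx=5,fy=5,interpolation=cv2.INTER_CUBIC);cv2.imwrite('pics/dr0.png',np.clip(T*1.4,0,255).astype('u1'))
E
```

```text
A wheel [641.4 128.8  42. ] blk [639.2 127.3] 57.0 92.0 yaw 179.7 peg [-20.1   2.2] 174.0 2.328125 [15.94061375 16.74362755]
B wheel [487.1 332.   42. ] blk [485.1 330.2] 61.0 90.0 yaw -97.0 peg [ 0.5 20.2] 89.0 3.984375 [16.39038658 16.72063065]
C wheel [426.9  77.3  42. ] blk [417.6  77.5] 56.0 40.0 yaw -89.8 peg [-6.2 -0.2] -178.0 3.0625 [ 6.78826332 14.02618408]
A [639.  137.9  42. ] [-16.4  -4.2] 16.9 11.984375 [12.28672218 21.32819366]
B [485.2 337.5  42. ] [ 2.3 15.8] 16.0 19.921875 [18.58137894 24.78721428]
C [440.4  87.4  42. ] [-18.2  -3.8] 18.6 8.3125 [12.7168932  21.68113518]
```

View pics/dr0.png

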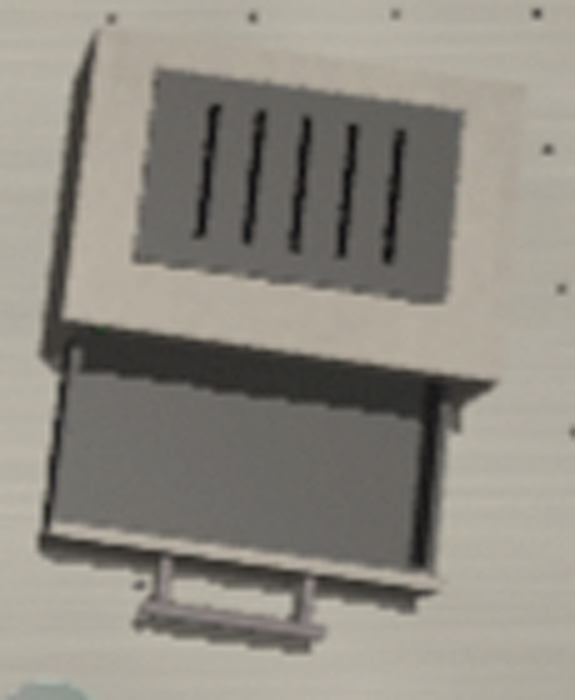

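```bash
python3 - <<'E'
from h import *
im=cv2.imread('pics/top0.png')
w,b,p,a,e=modmeas("top",im,(255,220),20)
W=ray("top",w,42);Bx=np.array([ray("top",q,25)[:2] for q in b]);P=ray("top",p,50)
print("C",W,Bx.mean(0),np.hypot(*(Bx[1]-Bx[0])),np.hypot(*(Bx[2]-Bx[1])),Bx,(P-W),e)
# side, hub and peg by eye in crops (scale 260/56)
f=260/56
for n,c,hub,peg in(("A",(202,206),(124,97),(153,98)),("B",(223,271),(126,95),(110,110)),("C",(282,211),(132,103),(168,98))):
    q=lambda s:np.array(c)-28+np.array(s)/f
    H=ray("side",q(hub),44);P=ray("side",q(peg),49);print(n,H.round(1),(P-H).round(1),np.degrees(np.arctan2(P[1]-H[1],P[0]-H[0])))
for n,uv in(("topFrontWallL inner",(50,522)),("R inner",(415,570)),("frontL outer",(42,540)),("frontR outer",(435,590))):
    q=np.array([310,85])+(np.array(uv)+.5)/5-.5;print(n,ray("top",q,60).round(1))
for n,uv in(("hL",(145,603)),("hR",(322,630))):
    q=np.array([310,85])+(np.array(uv)+.5)/5-.5;print(n,ray("top",q,44).round(1))
for n,uv in(("hous L",(62,318)),("hous R",(498,382)),("bL",(100,30)),("bR",(526,88))):
    q=np.array([310,85])+(np.array(uv)+.5)/5-.5;print(n,ray("top",q,104).round(1))
d=np.load('top0.npy');print(d[120:126,258:264].mean())
E
```

```text
C [426.9233292   77.26637208  42.        ] [417.57364858  77.48609392] 55.80578282785592 40.08516394629092 [[437.5098051  105.44884936]
 [437.71362656  49.64343875]
 [397.62846759  49.66340523]
 [397.44269506 105.18868232]] [-6.20688363 -0.19013527  8.        ] [ 6.78826332 14.02618408]
A [640.1 132.   44. ] [-18.6   1.9   5. ] 174.24546834569355
B [486.8 335.6  44. ] [-0.3 17.   5. ] 90.95793320853703
C [440.8  82.7  44. ] [-18.3  -4.4   5. ] -166.50708129958775
topFrontWallL inner [ 535.2 -132.2   60. ]
R inner [ 500.3 -365.3   60. ]
frontL outer [ 523.5 -126.5   60. ]
frontR outer [ 487.2 -377.2   60. ]
hL [ 483.8 -194.    44. ]
hR [ 464.4 -307.6   44. ]
hous L [ 658.7 -138.2  104. ]
hous R [ 613.  -411.7  104. ]
bL [ 851.  -171.4  104. ]
bR [ 807.6 -445.4  104. ]
1477.7229
```

>>> jog_arm(
  moves=[
    {"linear": [18.9,31.6,-3.2],"twist": 0.02,"hand": 255},
    {"linear": [18.9,31.6,-3.2],"twist": 0.02,"hand": 255},
    {"linear": [18.9,31.6,-3.2],"twist": 0.02,"hand": 255},
    {"linear": [18.9,31.6,-3.2],"twist": 0.02,"hand": 255},
    {"linear": [18.9,31.6,-3.2],"twist": 0.02,"hand": 255},
    {"linear": [18.9,31.6,-3.2],"twist": 0.02,"hand": 255},
    {"linear": [18.9,31.6,-3.2],"twist": 0.02,"hand": 255},
    {"linear": [18.9,31.6,-3.2],"twist": 0.02,"hand": 255},
    {"linear": [18.9,31.6,-3.2],"twist": 0.02,"hand": 255},
    {"linear": [18.9,31.6,-3.2],"twist": 0.02,"hand": 255},
    {"linear": [18.9,31.6,-3.2],"twist": 0.02,"hand": 255},
    {"linear": [18.9,31.6,-3.2],"twist": 0.02,"hand": 255},
    {"linear": [18.9,31.6,-3.2],"twist": 0.02,"hand": 255},
    {"linear": [18.9,31.6,-3.2],"twist": 0.02,"hand": 255},
    {"linear": [18.9,31.6,-3.2],"twist": 0.02,"hand": 255},
    {"linear": [18.9,31.6,-3.2],"twist": 0.02,"hand": 255},
    {"linear": [18.9,31.6,-3.2],"twist": 0.02,"hand": 255},
    {"linear": [18.9,31.6,-3.2],"twist": 0.02,"hand": 255},
    {"linear": [18.9,31.6,-3.2],"twist": 0.02,"hand": 255},
    {"linear": [18.9,31.6,-3.2],"twist": 0.02,"hand": 255},
  ],
)

```text
clock: 2.1
position: [598.8, 102.5, 149.9]
ee_rot: [[0.714, -0.001, 0.7], [-0.7, -0.0, 0.714], [-0.001, -1.0, -0.001]]
contact_force: [-0.4, -0.4, 0.2]
width: 0.2
```

```bash
cat >> h.py <<'E'
def snap(tag,names=("top","side"),crop=None):
    r={}
    for n in names:
        p,d=grab_frame(n);r[n]=p[...,::-1].copy();cv2.imwrite(f"pics/{n}_{tag}.png",r[n]);np.save(f"{n}_{tag}.npy",d)
    return r
E
python3 - <<'E'
from h import *
r=snap("1");s=observe();print(s['clock'],s['position'].round(1),s['ee_rot'].round(3)[:,0])
for n in r: print(n,proj(n,s['position']).round(1))
u=[]
for n,(x,y) in(("top",proj("top",s['position'])),("side",proj("side",s['position']))):
    x,y=int(x),int(y);u.append(cv2.resize(r[n][y-50:y+50,x-50:x+50],(400,400),interpolation=cv2.INTER_CUBIC))
cv2.imwrite('pics/c1.png',np.hstack(u))
E
```

```text
2.2 [599.1 104.4 149.3] [ 0.716 -0.698 -0.002]
top [245.4 164.5]
side [218.7 159.9]
```

View pics/c1.png

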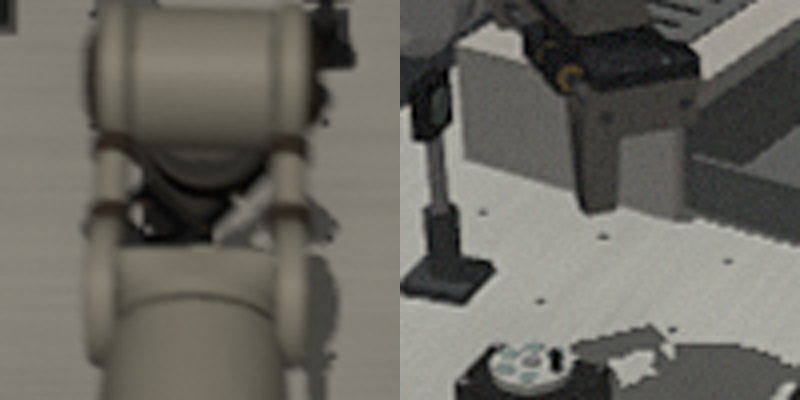

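View pics/top_1.png

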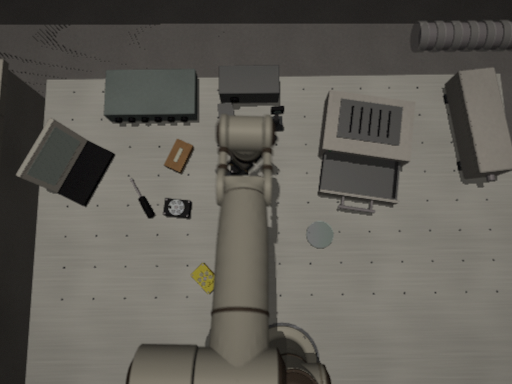

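>>> jog_arm(
  moves=[
    {"linear": [-1,1.3,-40],"twist": 0,"hand": 255},
    {"linear": [-1,1.3,-40],"twist": 0,"hand": 255},
    {"linear": [0,0,-22.6],"twist": 0,"hand": 255},
    {"linear": [0,0,0],"twist": 0,"hand": 255},
    {"linear": [0,0,0],"twist": 0,"hand": 255},
  ],
)

```text
clock: 2.7
position: [596.6, 103.1, 48.4]
ee_rot: [[0.713, -0.0, 0.702], [-0.702, -0.0, 0.713], [-0.0, -1.0, -0.0]]
contact_force: [0.3, -0.1, 0.7]
width: 0.3
```

```bash
python3 - <<'E'
from h import *
r=snap("2",("side",));s=observe();print(s['clock'],s['position'].round(1))
x,y=proj("side",s['position']);print(x,y);x,y=int(x),int(y)
cv2.imwrite('pics/c2.png',cv2.resize(r["side"][y-40:y+40,x-40:x+40],(640,640),interpolation=cv2.INTER_CUBIC)[:600])
E
```

```text
2.75 [597.7 103.2  49.7]
220.83765058420963 194.61745499830076
```

View pics/c2.png

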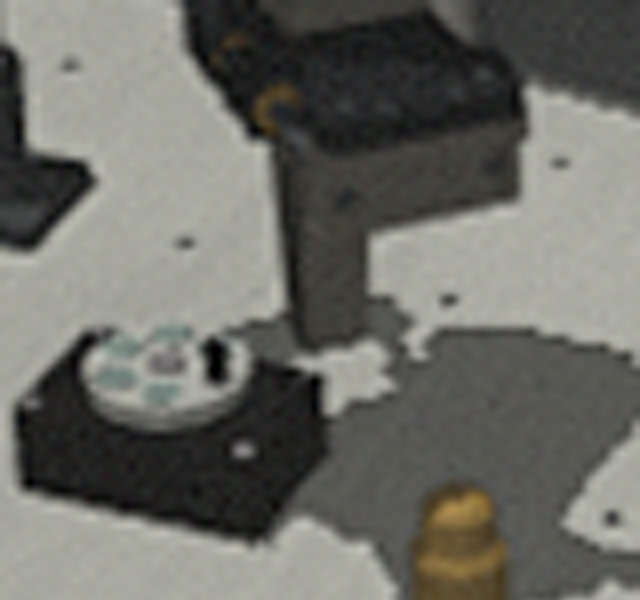

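>>> jog_arm(
  moves=[
    {"linear": [14,14.2,0],"twist": 0,"hand": 255},
    {"linear": [14,14.2,0],"twist": 0,"hand": 255},
    {"linear": [14,14.2,0],"twist": 0,"hand": 255},
    {"linear": [3,3,40],"twist": 0,"hand": 255},
  ],
)

```text
clock: 3.15
position: [639.1, 149.8, 84.4]
ee_rot: [[0.713, -0.008, 0.701], [-0.701, -0.0, 0.713], [-0.006, -1.0, -0.006]]
contact_force: [-0.3, 0.0, -0.6]
width: 0.4
```

```bash
python3 - <<'E'
from h import *
u=[]
for k in range(6):
    r=snap(f"3{k}",("side",));u.append(cv2.resize(r["side"][180:236,174:230],(200,200),interpolation=cv2.INTER_CUBIC))
s=observe();print(s['clock'],s['position'].round(1))
cv2.imwrite('pics/c3.png',np.vstack([np.hstack(u[:3]),np.hstack(u[3:])]))
E
```

```text
3.45 [641.5 148.9  88.4]
```

View pics/c3.png

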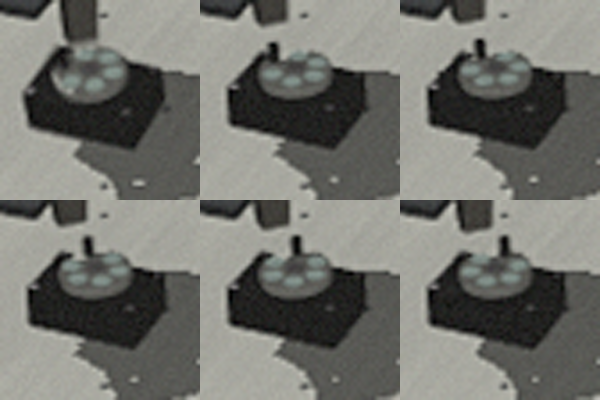

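>>> jog_arm(
  moves=[
    {"linear": [-36,-17.4,4],"twist": 0.025,"hand": 255},
    {"linear": [-36,-17.4,4],"twist": 0.025,"hand": 255},
    {"linear": [-36,-17.4,4],"twist": 0.025,"hand": 255},
  ],
)

```text
clock: 3.75
position: [531.3, 96.3, 98.8]
ee_rot: [[0.764, -0.002, 0.645], [-0.645, -0.0, 0.764], [-0.002, -1.0, -0.001]]
contact_force: [0.5, -0.1, 1.5]
width: 0.4
```

```bash
cat > w.py <<'E'
import sys
from h import *
tag=sys.argv[1];x,y=int(sys.argv[2]),int(sys.argv[3])
u=[]
for k in range(3):
    r=snap(f"{tag}{k}",("side",));u.append(cv2.resize(r["side"][y-28:y+28,x-28:x+28],(230,230),interpolation=cv2.INTER_CUBIC))
s=observe();print(s['clock'],s['position'].round(1))
cv2.imwrite(f'pics/c{tag}.png',np.hstack(u))
E
python3 w.py 4 202 208
```

```text
3.9 [530.5  96.4  98.6]
```

View pics/c4.png

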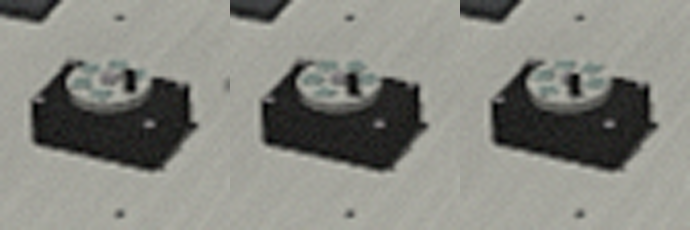

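>>> jog_arm(
  moves=[
    {"linear": [-36,-17.4,-4],"twist": 0.025,"hand": 255},
    {"linear": [-36,-17.4,-10],"twist": 0.025,"hand": 255},
    {"linear": [-36,-17.4,-17],"twist": 0.025,"hand": 255},
    {"linear": [-36,-17.4,-21],"twist": 0.025,"hand": 255},
    {"linear": [0,0,0],"twist": 0,"hand": 255},
    {"linear": [0,0,0],"twist": 0,"hand": 255},
  ],
)

```text
clock: 4.5
position: [389.8, 27.2, 47.8]
ee_rot: [[0.823, 0.0, 0.568], [-0.568, 0.0, 0.823], [0.0, -1.0, 0.0]]
contact_force: [0.6, 0.5, 1.6]
width: 0.2
```

```bash
python3 w.py 5 300 220; python3 - <<'E'
from h import *
r={n:cv2.imread(f'pics/{n}_52.png') for n in("side",)}
a=cv2.resize(r["side"][170:236,170:330],None,fx=5,fy=5,interpolation=cv2.INTER_CUBIC)
cv2.imwrite('pics/c5b.png',a)
E
```

```text
4.65 [392.4  27.1  49.6]
```

View pics/c5b.png

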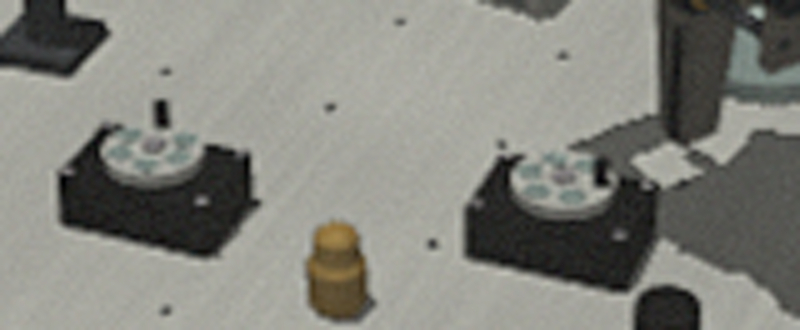

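>>> jog_arm(
  moves=[
    {"linear": [15.6,22.6,0],"twist": 0,"hand": 255},
    {"linear": [15.6,22.6,0],"twist": 0,"hand": 255},
    {"linear": [15.6,22.6,0],"twist": 0,"hand": 255},
    {"linear": [3,4,45],"twist": 0,"hand": 255},
    {"linear": [12,25,20],"twist": 0,"hand": 255},
  ],
)

```text
clock: 5.15
position: [454.4, 124.6, 116.1]
ee_rot: [[0.824, 0.004, 0.566], [-0.567, -0.001, 0.824], [0.004, -1.0, 0.002]]
contact_force: [-0.1, 0.1, 0.6]
width: 0.5
```

```bash
python3 w.py 6 282 213
```

```text
5.3 [454.6 125.5 115.5]
```

View pics/c6.png

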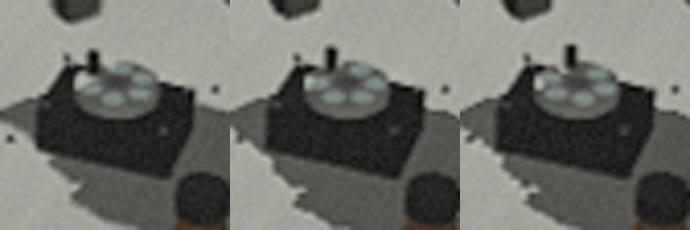

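>>> jog_arm(
  moves=[
    {"linear": [11.9,37.9,0],"twist": -0.0386,"hand": 255},
    {"linear": [11.9,37.9,0],"twist": -0.0386,"hand": 255},
    {"linear": [11.9,37.9,0],"twist": -0.0386,"hand": 255},
    {"linear": [11.9,37.9,0],"twist": -0.0386,"hand": 255},
    {"linear": [11.9,37.9,0],"twist": -0.0386,"hand": 255},
    {"linear": [11.9,37.9,0],"twist": -0.0386,"hand": 255},
  ],
)

```text
clock: 5.9
position: [522.8, 352.6, 111.6]
ee_rot: [[0.671, -0.001, 0.741], [-0.741, -0.001, 0.671], [-0.0, -1.0, -0.002]]
contact_force: [1.0, -0.6, 0.3]
width: 0.3
```

```bash
python3 w.py 7 282 213
```

```text
6.05 [522.5 352.7 111.3]
```

View pics/c7.png

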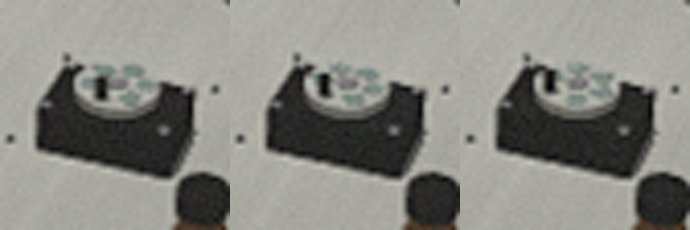

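>>> jog_arm(
  moves=[
    {"linear": [11.7,37.9,-15],"twist": -0.0386,"hand": 255},
    {"linear": [0,0,-35],"twist": 0,"hand": 255},
    {"linear": [0,0,-15],"twist": 0,"hand": 255},
    {"linear": [0,0,0],"twist": 0,"hand": 255},
  ],
)

```text
clock: 6.45
position: [531.8, 386.9, 44.1]
ee_rot: [[0.643, -0.007, 0.766], [-0.766, -0.004, 0.643], [-0.002, -1.0, -0.008]]
contact_force: [-0.1, -1.0, -0.3]
width: 0.6
```

```bash
python3 w.py 8 220 275; python3 - <<'E'
from h import *
a=cv2.imread('pics/side_82.png')
cv2.imwrite('pics/c8b.png',cv2.resize(a[200:310,160:320],None,fx=5,fy=5,interpolation=cv2.INTER_CUBIC))
E
```

```text
6.6 [535.4 389.   49.5]
```

View pics/c8b.png

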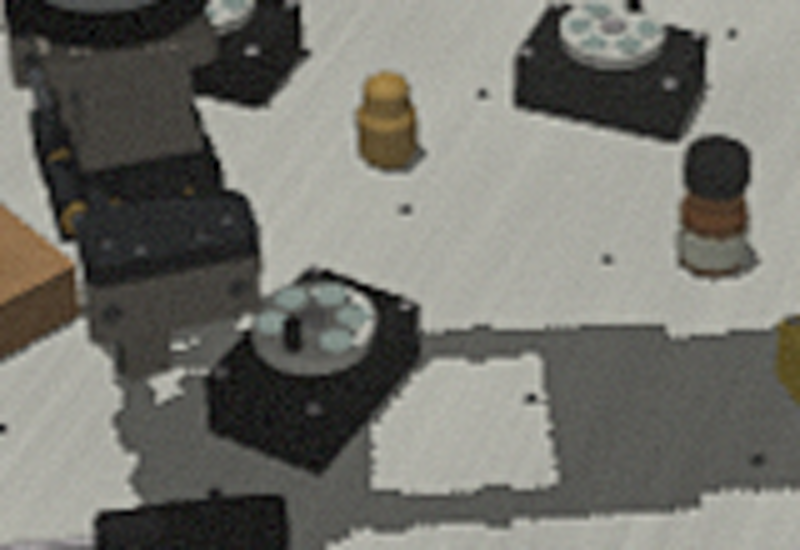

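>>> jog_arm(
  moves=[
    {"linear": [-21.1,-17.7,0],"twist": 0,"hand": 255},
    {"linear": [-21.1,-17.7,0],"twist": 0,"hand": 255},
    {"linear": [-21.1,-17.7,0],"twist": 0,"hand": 255},
    {"linear": [0,0,0],"twist": 0,"hand": 255},
    {"linear": [0,0,45],"twist": 0,"hand": 255},
    {"linear": [15,-45,20],"twist": -0.08,"hand": 0},
    {"linear": [20,-45,10],"twist": -0.1,"hand": 0},
  ],
)

```text
clock: 7.3
position: [508.8, 248.8, 127.2]
ee_rot: [[0.495, 0.008, 0.869], [-0.869, 0.002, 0.495], [0.002, -1.0, 0.008]]
contact_force: [1.1, 0.4, -0.6]
width: 14.2
```

```bash
python3 w.py 9 222 273; python3 - <<'E'
from h import *
a=cv2.imread('pics/side_92.png')
cv2.imwrite('pics/c9b.png',cv2.resize(a[180:310,160:320],None,fx=4.5,fy=4.5,interpolation=cv2.INTER_CUBIC))
E
```

```text
7.45 [509.2 246.5 125.3]
```

View pics/c9b.png

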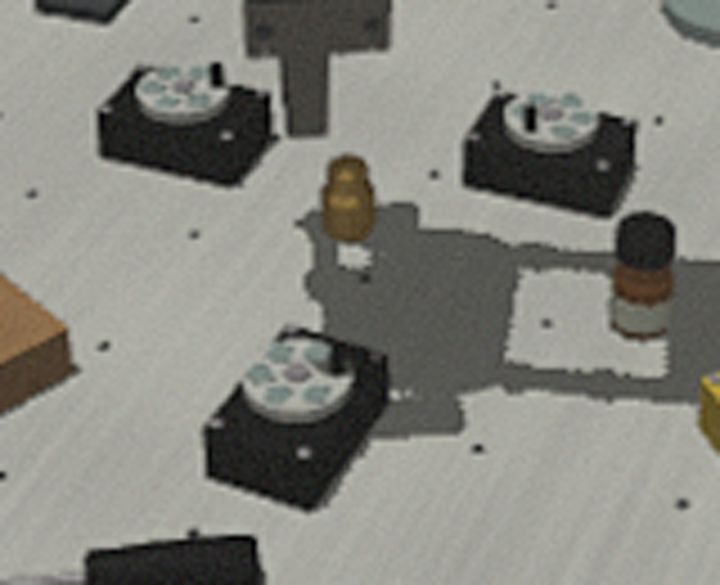

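View pics/c9.png

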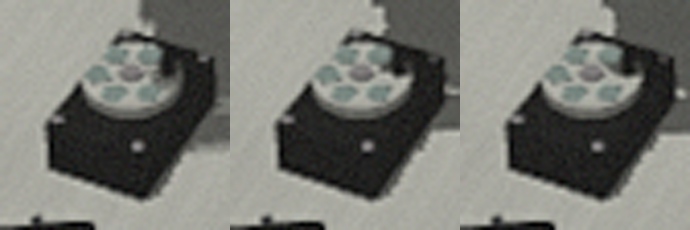

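```bash
python3 w.py 10 222 273; python3 - <<'E'
from h import *
o=[]
for x,y in((222,273),(201,206),(282,211)):
    o.append(np.hstack([cv2.resize(cv2.imread(f'pics/side_{t}.png')[y-22:y+22,x-24:x+24],(160,147),interpolation=cv2.INTER_CUBIC) for t in(90,92,100,101,102)]))
cv2.imwrite('pics/c10b.png',np.vstack(o))
E
```

```text
7.6 [505.8 248.8 122.5]
```

View pics/c10b.png

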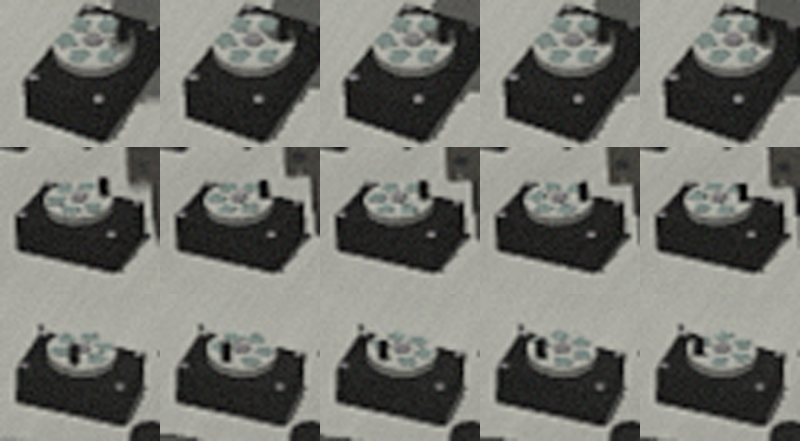

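```bash
python3 - <<'E'
from h import *
r=snap("11");s=observe();print(s['clock'],s['position'].round(1))
im=r["top"];cv2.imwrite('pics/c11.png',np.hstack([cv2.resize(im[y-30:y+30,x-30:x+30],(380,380),interpolation=cv2.INTER_CUBIC) for x,y in((239,161),(255,220))]))
E
```

```text
7.7 [505.1 249.  122. ]
```

View pics/c11.png

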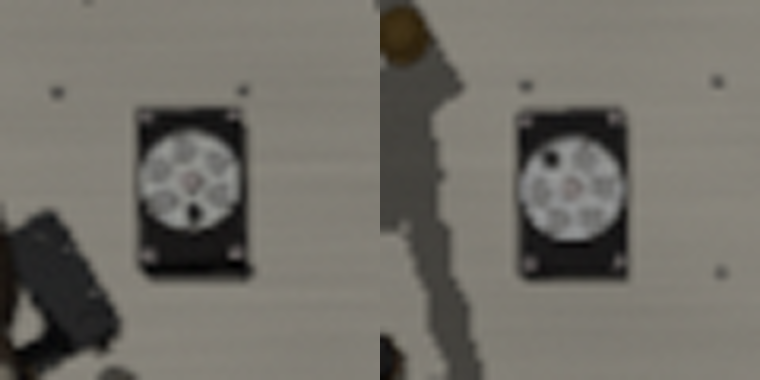

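```bash
python3 - <<'E'
from h import *
f=380/60
for n,uv,hub,cor in(("A",(239,161),(192,181),[(138,110),(242,108),(248,265),(142,262)]),("C",(255,220),(571-380,188),[(516-380,110),(626-380,110),(628-380,278),(518-380,278)])):
    q=lambda s:np.array(uv)-30+(np.array(s)+.5)/f-.5
    H=ray("top",q(hub),44);K=np.array([ray("top",q(c),32)[:2] for c in cor]);d=K[0]+K[1]-K[2]-K[3]
    print(n,H.round(1),K.mean(0).round(1),"yaw",np.degrees(np.arctan2(d[1],d[0])).round(1))
# B peg/hub from side_102 crop: centre(222,273), scale 160/48
g=160/48
for hub,peg in(((574-480,40),(604-480,30)),):
    q=lambda s:np.array([222-24,273-22])+np.array(s)/g
    H=ray("side",q(hub),44);P=ray("side",q(peg),50);print("B",H.round(1),(P-H).round(1),np.degrees(np.arctan2(P[1]-H[1],P[0]-H[0])))
E
```

```text
A [641.5 126.8  44. ] [641.7 126.9] yaw 1.2
C [442.6  78.   44. ] [440.9  77.4] yaw -0.3
B [479.6 331.2  44. ] [-16.5  -9.3   6. ] -150.66185691592014
```

>>> jog_arm(
  moves=[
    {"linear": [33.7,-29.4,0],"twist": -0.1295,"hand": 0},
    {"linear": [33.7,-29.4,0],"twist": -0.1295,"hand": 0},
    {"linear": [33.7,-29.3,0],"twist": -0.1295,"hand": 0},
    {"linear": [33.7,-29.3,0],"twist": -0.1295,"hand": 0},
    {"linear": [0,0,-20],"twist": 0,"hand": 0},
    {"linear": [0,0,-25],"twist": 0,"hand": 0},
    {"linear": [0,0,0],"twist": 0,"hand": 0},
  ],
)

```text
clock: 8.4
position: [637.0, 131.3, 72.6]
ee_rot: [[0.002, -0.009, 1.0], [-1.0, -0.0, 0.002], [0.0, -1.0, -0.009]]
contact_force: [-1.4, 0.2, -0.6]
width: 91.9
```

```bash
python3 w.py 12 201 196; python3 - <<'E'
from h import *
a=cv2.imread('pics/side_122.png')
cv2.imwrite('pics/c12b.png',cv2.resize(a[130:240,140:270],None,fx=5,fy=5,interpolation=cv2.INTER_CUBIC))
E
```

```text
8.55 [640.7 131.5  78.1]
```

View pics/c12b.png

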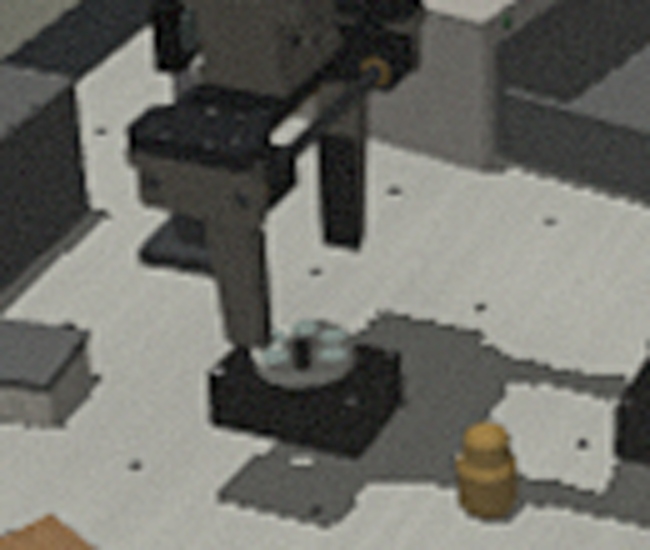

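>>> jog_arm(
  moves=[
    {"linear": [0,-1.5,-35],"twist": 0,"hand": 0},
    {"linear": [0,0,-25],"twist": 0,"hand": 0},
    {"linear": [0,0,-10],"twist": 0,"hand": 0},
    {"linear": [0,0,0],"twist": 0,"hand": 0},
  ],
)

```text
clock: 8.95
position: [639.9, 129.5, 7.0]
ee_rot: [[0.001, -0.001, 1.0], [-1.0, 0.0, 0.001], [-0.0, -1.0, -0.001]]
contact_force: [-0.0, -0.2, -0.1]
width: 91.7
```

>>> jog_arm(
  moves=[
    {"linear": [0,0,0],"twist": 0,"hand": 255},
    {"linear": [0,0,0],"twist": 0,"hand": 255},
    {"linear": [0,0,0],"twist": 0,"hand": 255},
    {"linear": [0,0,0],"twist": 0,"hand": 255},
    {"linear": [0,0,0],"twist": 0,"hand": 255},
    {"linear": [0,0,0],"twist": 0,"hand": 255},
  ],
)

```text
clock: 9.55
position: [640.9, 128.5, 8.1]
ee_rot: [[0.001, 0.001, 1.0], [-1.0, -0.001, 0.001], [0.001, -1.0, 0.001]]
contact_force: [-1.6, -2.1, 3.6]
width: 55.7
```

```bash
python3 - <<'E'
from h import *
a=cv2.imread('pics/side0.png')
cv2.imwrite('pics/dr1.png',np.clip(cv2.resize(a[85:185,175:335],None,fx=5,fy=5,interpolation=cv2.INTER_CUBIC)*1.5,0,255).astype('u1'))
E
```

```text
(no output)
```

View pics/dr1.png

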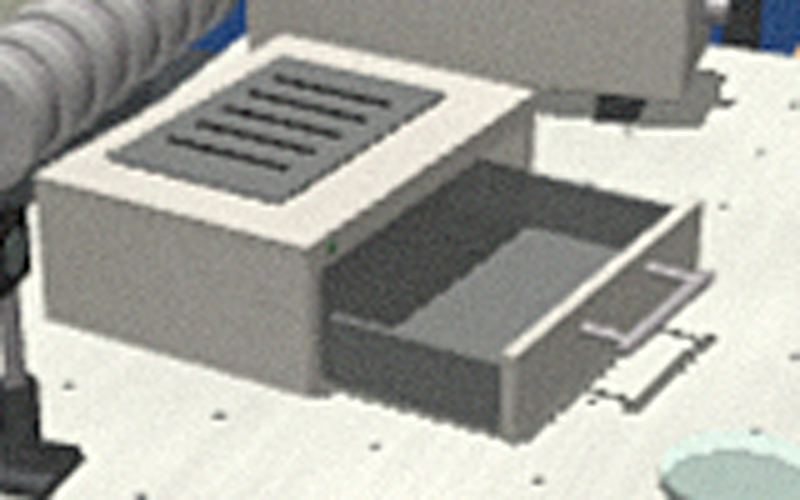

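```bash
python3 - <<'E'
from h import *
q=lambda s:np.array([175,85])+(np.array(s)+.5)/5-.5
for n,uv,z in(("panel outer L top",(514,362),60),("panel outer R top",(703,207),60),("handleL",(628,340),42),("handleR",(712,276),42),("houseFL",(306,247),104),("houseFR",(535,95),104)):
    print(n,ray("side",q(uv),z).round(1))
# predictions from candidates
u=np.array([np.cos(.163),-np.sin(.163)]);v=np.array([u[1]*-1,u[0]])
for D in((577.6,-267.7),(576,-262)):
    D=np.array(D)
    for nm,a,b,z in(("inFL",-54,119,50),("inFR",-54,-119,50),("outL",-70,119,60),("h+",-105,55,42),("h-",-105,-55,42)):
        X=np.r_[D+a*u+b*v,z];print(D,nm,X.round(),((proj("top",X)-[310,85]+.5)*5).round(),((proj("side",X)-[175,85]+.5)*5).round())
E
```

```text
panel outer L top [ 525.7 -120.6   60. ]
panel outer R top [ 483.1 -362.2   60. ]
handleL [ 483.1 -203.4   42. ]
handleR [ 459.9 -304.2   42. ]
houseFL [ 656.8 -130.1  104. ]
houseFR [ 609.1 -396.3  104. ]
[ 577.6 -267.7] inFL [ 544. -142.   50.] [ 62. 512.] [497. 356.]
[ 577.6 -267.7] inFR [ 505. -376.   50.] [427. 565.] [675. 208.]
[ 577.6 -267.7] outL [ 528. -139.   60.] [ 61. 534.] [522. 348.]
[ 577.6 -267.7] h+ [ 483. -196.   42.] [149. 605.] [625. 346.]
[ 577.6 -267.7] h- [ 465. -305.   42.] [318. 630.] [705. 275.]
[ 576 -262] inFL [ 542. -136.   50.] [ 53. 515.] [496. 361.]
[ 576 -262] inFR [ 503. -371.   50.] [418. 568.] [675. 212.]
[ 576 -262] outL [ 526. -133.   60.] [ 53. 536.] [521. 353.]
[ 576 -262] h+ [ 481. -191.   42.] [140. 608.] [625. 350.]
[ 576 -262] h- [ 463. -299.   42.] [309. 633.] [705. 279.]
```

>>> jog_arm(
  moves=[
    {"linear": [0,0,20],"twist": 0,"hand": 255},
    {"linear": [0,0,40],"twist": 0,"hand": 255},
    {"linear": [0,0,45],"twist": 0,"hand": 255},
    {"linear": [0,0,45],"twist": 0,"hand": 255},
    {"linear": [-6.6,-20,0],"twist": 0,"hand": 255},
    {"linear": [-6.6,-40,0],"twist": -0.015,"hand": 255},
    {"linear": [-6.6,-40,0],"twist": -0.015,"hand": 255},
    {"linear": [-6.6,-40,0],"twist": -0.015,"hand": 255},
    {"linear": [-6.6,-40,0],"twist": -0.015,"hand": 255},
    {"linear": [-6.6,-40,0],"twist": -0.015,"hand": 255},
    {"linear": [-6.6,-40,0],"twist": -0.015,"hand": 255},
    {"linear": [-6.6,-40,0],"twist": -0.015,"hand": 255},
    {"linear": [-6.6,-40,0],"twist": -0.015,"hand": 255},
    {"linear": [-6.6,-40,0],"twist": -0.015,"hand": 255},
    {"linear": [-6.6,-40,0],"twist": -0.015,"hand": 255},
    {"linear": [-6.4,-30,0],"twist": -0.015,"hand": 255},
    {"linear": [0,0,0],"twist": 0,"hand": 255},
    {"linear": [0,0,0],"twist": 0,"hand": 255},
  ],
)

```text
clock: 11.35
position: [560.6, -320.6, 155.7]
ee_rot: [[-0.165, -0.002, 0.986], [-0.986, 0.003, -0.165], [-0.002, -1.0, -0.002]]
contact_force: [0.0, 0.8, -4.8]
width: 55.9
```

```bash
python3 - <<'E'
from h import *
r=snap("13");s=observe();print(s['clock'],s['position'].round(1),s['width'],s['ee_rot'][:,0].round(3))
cv2.imwrite('pics/c13.png',np.hstack([cv2.resize(r["side"][60:190,170:340],None,fx=2.8,fy=2.8),cv2.resize(r["top"][80:210,290:405],None,fx=2.8,fy=2.8)]))
E
```

```text
11.45 [ 561.2 -319.5  156.2] 55.96306752140423 [-0.163 -0.987 -0.002]
```

View pics/c13.png

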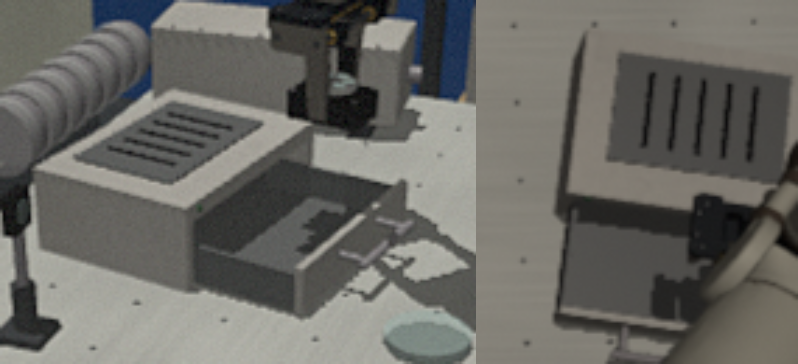

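>>> jog_arm(
  moves=[
    {"linear": [0,-1,-20],"twist": 0,"hand": 255},
    {"linear": [0,0,-35],"twist": 0,"hand": 255},
    {"linear": [0,0,-30],"twist": 0,"hand": 255},
    {"linear": [0,0,-20],"twist": 0,"hand": 255},
    {"linear": [0,0,0],"twist": 0,"hand": 255},
    {"linear": [0,0,0],"twist": 0,"hand": 255},
  ],
)

```text
clock: 12.05
position: [561.9, -321.0, 52.6]
ee_rot: [[-0.162, -0.0, 0.987], [-0.987, 0.0, -0.162], [-0.0, -1.0, -0.0]]
contact_force: [0.6, 0.8, -4.6]
width: 56.1
```

```bash
python3 - <<'E'
from h import *
r=snap("14");s=observe();print(s['clock'],s['position'].round(1),s['contact_force'].round(1))
cv2.imwrite('pics/c14.png',np.hstack([cv2.resize(r["side"][80:180,220:330],(440,400),interpolation=cv2.INTER_CUBIC),cv2.resize(r["top"][130:220,310:400],(360,400))]))
E
```

```text
12.15 [ 562.9 -322.4   54.5] [ 0.4  0.  -4.8]
```

View pics/c14.png

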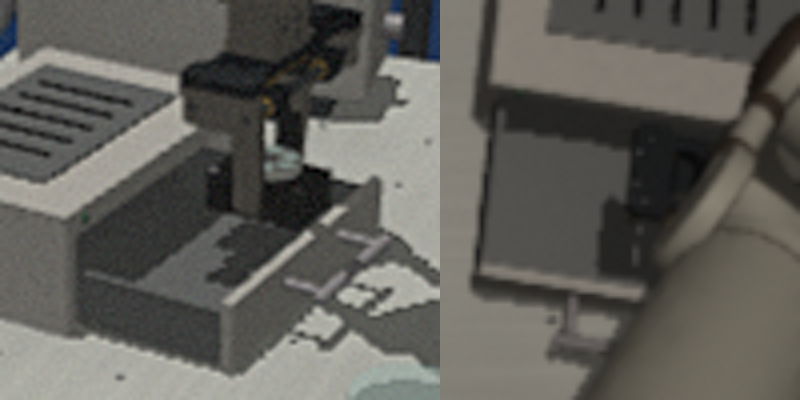

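>>> jog_arm(
  moves=[
    {"linear": [0,0,-15],"twist": 0,"hand": 255},
    {"linear": [0,0,-10],"twist": 0,"hand": 255},
    {"linear": [0,0,0],"twist": 0,"hand": 255},
  ],
)

```text
clock: 12.45
position: [559.8, -320.6, 24.7]
ee_rot: [[-0.164, -0.004, 0.987], [-0.987, 0.003, -0.164], [-0.002, -1.0, -0.004]]
contact_force: [-0.9, 0.7, -4.9]
width: 55.7
```

>>> jog_arm(
  moves=[
    {"linear": [0,0,-4],"twist": 0,"hand": 255},
    {"linear": [0,0,-2],"twist": 0,"hand": 255},
    {"linear": [0,0,0],"twist": 0,"hand": 255},
  ],
)

```text
clock: 12.75
position: [561.4, -321.9, 21.2]
ee_rot: [[-0.164, -0.0, 0.987], [-0.987, 0.0, -0.164], [-0.0, -1.0, -0.0]]
contact_force: [-0.3, -0.5, -4.5]
width: 55.7
```

>>> jog_arm(
  moves=[
    {"linear": [0,0,-1.5],"twist": 0,"hand": 255},
    {"linear": [0,0,0],"twist": 0,"hand": 255},
    {"linear": [0,0,0],"twist": 0,"hand": 255},
  ],
)

```text
clock: 13.05
position: [561.6, -322.1, 20.1]
ee_rot: [[-0.164, 0.0, 0.987], [-0.987, -0.0, -0.164], [0.0, -1.0, 0.0]]
contact_force: [0.1, 1.0, -4.5]
width: 55.7
```

>>> jog_arm(
  moves=[
    {"linear": [0,0,0],"twist": 0,"hand": 60},
    {"linear": [0,0,0],"twist": 0,"hand": 60},
    {"linear": [0,0,0],"twist": 0,"hand": 60},
    {"linear": [0,0,0],"twist": 0,"hand": 60},
  ],
)

```text
clock: 13.45
position: [561.8, -322.3, 20.5]
ee_rot: [[-0.164, 0.001, 0.987], [-0.987, -0.001, -0.164], [0.001, -1.0, 0.001]]
contact_force: [0.4, 0.2, 0.1]
width: 70.5
```

>>> jog_arm(
  moves=[
    {"linear": [0,0,15],"twist": 0,"hand": 60},
    {"linear": [0,0,35],"twist": 0,"hand": 60},
    {"linear": [0,0,40],"twist": 0,"hand": 60},
    {"linear": [0,0,30],"twist": 0,"hand": 60},
    {"linear": [-10.9,36.6,0],"twist": 0.015,"hand": 0},
    {"linear": [-10.9,36.6,0],"twist": 0.015,"hand": 0},
    {"linear": [-10.9,36.6,0],"twist": 0.015,"hand": 0},
    {"linear": [-10.9,36.6,0],"twist": 0.015,"hand": 0},
    {"linear": [-10.9,36.6,0],"twist": 0.015,"hand": 0},
    {"linear": [-10.9,36.6,0],"twist": 0.015,"hand": 0},
    {"linear": [-10.9,36.6,0],"twist": 0.015,"hand": 0},
    {"linear": [-10.9,36.6,0],"twist": 0.015,"hand": 0},
    {"linear": [-10.9,36.6,0],"twist": 0.015,"hand": 0},
    {"linear": [-10.9,36.6,0],"twist": 0.015,"hand": 0},
    {"linear": [-10.9,36.6,0],"twist": 0.015,"hand": 0},
    {"linear": [0,0,-30],"twist": 0,"hand": 0},
    {"linear": [0,0,-30],"twist": 0,"hand": 0},
    {"linear": [0,0,0],"twist": 0,"hand": 0},
    {"linear": [0,0,0],"twist": 0,"hand": 0},
  ],
)

```text
clock: 15.35
position: [441.9, 80.6, 80.9]
ee_rot: [[0.001, 0.0, 1.0], [-1.0, 0.0, 0.001], [-0.0, -1.0, 0.0]]
contact_force: [0.4, 0.2, -0.1]
width: 91.8
```

```bash
python3 - <<'E'
from h import *
r=snap("15");s=observe();print(s['clock'],s['position'].round(1),s['width'],s['ee_rot'][:,0].round(3))
cv2.imwrite('pics/c15.png',np.hstack([cv2.resize(r["side"][80:260,180:340],(480,540),interpolation=cv2.INTER_CUBIC),cv2.resize(r["top"][130:220,310:400],(310,310))[:,:].repeat(1,0) if 0 else cv2.copyMakeBorder(cv2.resize(np.clip(r["top"][130:220,310:400]*1.6,0,255).astype('u1'),(310,310),interpolation=cv2.INTER_CUBIC),0,230,0,0,0)]))
E
```

```text
15.45 [443.2  80.3  82. ] 91.60578146118976 [ 0. -1.  0.]
```

View pics/c15.png

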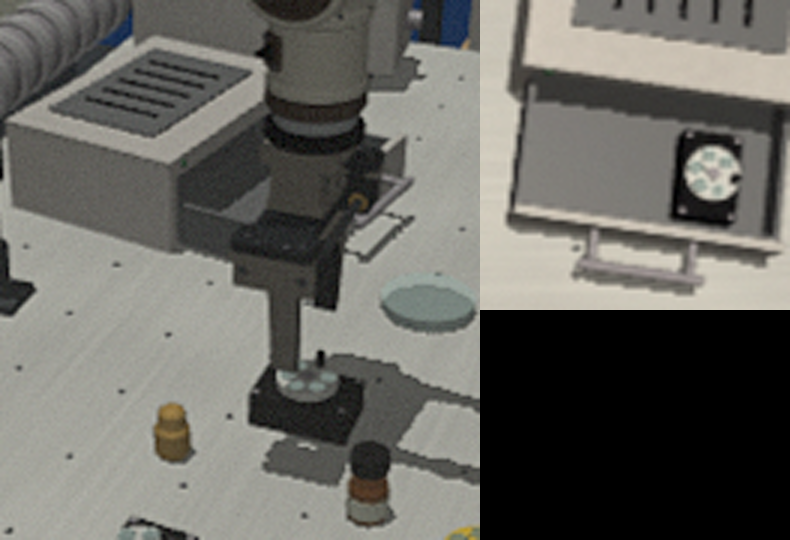

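>>> jog_arm(
  moves=[
    {"linear": [0,0,-35],"twist": 0,"hand": 0},
    {"linear": [0,0,-27],"twist": 0,"hand": 0},
    {"linear": [0,0,-10.5],"twist": 0,"hand": 0},
    {"linear": [0,0,0],"twist": 0,"hand": 0},
    {"linear": [0,0,0],"twist": 0,"hand": 255},
    {"linear": [0,0,0],"twist": 0,"hand": 255},
    {"linear": [0,0,0],"twist": 0,"hand": 255},
    {"linear": [0,0,0],"twist": 0,"hand": 255},
    {"linear": [0,0,0],"twist": 0,"hand": 255},
    {"linear": [0,0,0],"twist": 0,"hand": 255},
  ],
)

```text
clock: 16.45
position: [442.3, 79.8, 8.1]
ee_rot: [[0.001, 0.001, 1.0], [-1.0, -0.002, 0.001], [0.002, -1.0, 0.001]]
contact_force: [-1.7, -5.6, 5.7]
width: 55.6
```

>>> jog_arm(
  moves=[
    {"linear": [0,0,20],"twist": 0,"hand": 255},
    {"linear": [0,0,40],"twist": 0,"hand": 255},
    {"linear": [0,0,40],"twist": 0,"hand": 255},
    {"linear": [0,0,20],"twist": 0,"hand": 255},
    {"linear": [15.4,-31.8,0],"twist": -0.0183,"hand": 255},
    {"linear": [15.4,-31.8,0],"twist": -0.0183,"hand": 255},
    {"linear": [15.4,-31.8,0],"twist": -0.0183,"hand": 255},
    {"linear": [15.4,-31.8,0],"twist": -0.0183,"hand": 255},
    {"linear": [15.4,-31.8,0],"twist": -0.0183,"hand": 255},
    {"linear": [15.4,-31.8,0],"twist": -0.0183,"hand": 255},
    {"linear": [15.4,-31.8,0],"twist": -0.0183,"hand": 255},
    {"linear": [15.4,-31.8,0],"twist": -0.0183,"hand": 255},
    {"linear": [15.4,-31.8,0],"twist": -0.0183,"hand": 255},
    {"linear": [0,0,-20],"twist": 0,"hand": 255},
    {"linear": [0,0,-30],"twist": 0,"hand": 255},
    {"linear": [0,0,-25],"twist": 0,"hand": 255},
    {"linear": [0,0,0],"twist": 0,"hand": 255},
    {"linear": [0,0,0],"twist": 0,"hand": 255},
  ],
)

```text
clock: 18.25
position: [579.2, -204.7, 51.2]
ee_rot: [[-0.163, -0.003, 0.987], [-0.987, 0.002, -0.163], [-0.002, -1.0, -0.003]]
contact_force: [-0.7, 0.5, -6.0]
width: 55.6
```

```bash
python3 - <<'E'
from h import *
r=snap("16");s=observe();print(s['clock'],s['position'].round(1),s['contact_force'].round(1),s['ee_rot'][:,0].round(3))
cv2.imwrite('pics/c16.png',np.hstack([cv2.resize(r["side"][80:180,220:330],(440,400),interpolation=cv2.INTER_CUBIC),cv2.resize(np.clip(r["top"][130:220,310:400]*1.6,0,255).astype('u1'),(360,400))]))
E
```

```text
18.35 [ 581.2 -205.9   53.9] [ 0.7 -0.5 -6.5] [-0.163 -0.987  0.001]
```

View pics/c16.png

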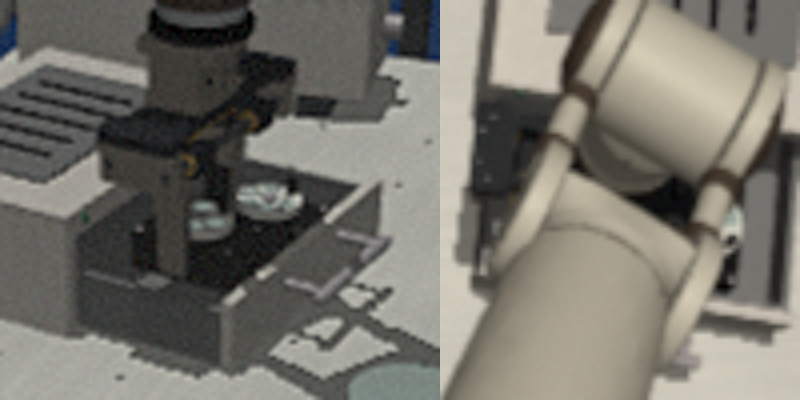

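>>> jog_arm(
  moves=[
    {"linear": [-0.8,-5,0],"twist": 0,"hand": 255},
    {"linear": [0,0,-15],"twist": 0,"hand": 255},
    {"linear": [0,0,-10],"twist": 0,"hand": 255},
    {"linear": [0,0,0],"twist": 0,"hand": 255},
  ],
)

```text
clock: 18.75
position: [577.3, -209.3, 24.5]
ee_rot: [[-0.164, -0.005, 0.987], [-0.987, 0.003, -0.163], [-0.002, -1.0, -0.005]]
contact_force: [-0.7, 1.4, -6.8]
width: 56.0
```

>>> jog_arm(
  moves=[
    {"linear": [0,0,-5],"twist": 0,"hand": 255},
    {"linear": [0,0,-2.5],"twist": 0,"hand": 255},
    {"linear": [0,0,0],"twist": 0,"hand": 255},
    {"linear": [0,0,0],"twist": 0,"hand": 255},
  ],
)

```text
clock: 19.15
position: [579.8, -210.7, 20.2]
ee_rot: [[-0.163, 0.001, 0.987], [-0.987, -0.0, -0.163], [0.0, -1.0, 0.001]]
contact_force: [0.4, 0.1, -5.6]
width: 56.1
```

>>> jog_arm(
  moves=[
    {"linear": [0,0,0],"twist": 0,"hand": 60},
    {"linear": [0,0,0],"twist": 0,"hand": 60},
    {"linear": [0,0,0],"twist": 0,"hand": 60},
    {"linear": [0,0,0],"twist": 0,"hand": 60},
  ],
)

```text
clock: 19.55
position: [579.7, -210.8, 20.4]
ee_rot: [[-0.163, 0.001, 0.987], [-0.987, -0.001, -0.163], [0.0, -1.0, 0.001]]
contact_force: [0.8, 0.2, 0.5]
width: 70.5
```

>>> jog_arm(
  moves=[
    {"linear": [0,0,15],"twist": 0,"hand": 60},
    {"linear": [0,0,35],"twist": 0,"hand": 60},
    {"linear": [0,0,40],"twist": 0,"hand": 60},
    {"linear": [0,0,25],"twist": 0,"hand": 60},
    {"linear": [-40,-8,0],"twist": 0,"hand": 255},
    {"linear": [-42,-8,0],"twist": 0,"hand": 255},
    {"linear": [-42,-8,0],"twist": 0,"hand": 255},
    {"linear": [-42,-8,0],"twist": 0,"hand": 255},
    {"linear": [0,0,0],"twist": 0,"hand": 255},
    {"linear": [0,0,0],"twist": 0,"hand": 255},
  ],
)

```text
clock: 20.55
position: [413.4, -243.1, 136.1]
ee_rot: [[-0.165, 0.002, 0.986], [-0.986, -0.001, -0.165], [0.001, -1.0, 0.002]]
contact_force: [0.9, 0.3, 0.3]
width: 24.5
```

```bash
python3 - <<'E'
from h import *
r=snap("17");s=observe();print(s['clock'],s['position'].round(1),s['contact_force'].round(1),s['width'])
cv2.imwrite('pics/c17.png',np.hstack([cv2.resize(r["side"][80:190,200:330],(440,400),interpolation=cv2.INTER_CUBIC),cv2.resize(np.clip(r["top"][130:220,310:400]*1.6,0,255).astype('u1'),(360,400))]))
E
```

```text
20.65 [ 414.5 -243.   136. ] [ 0.3 -0.  -0.9] 16.26044693998398
```

View pics/c17.png

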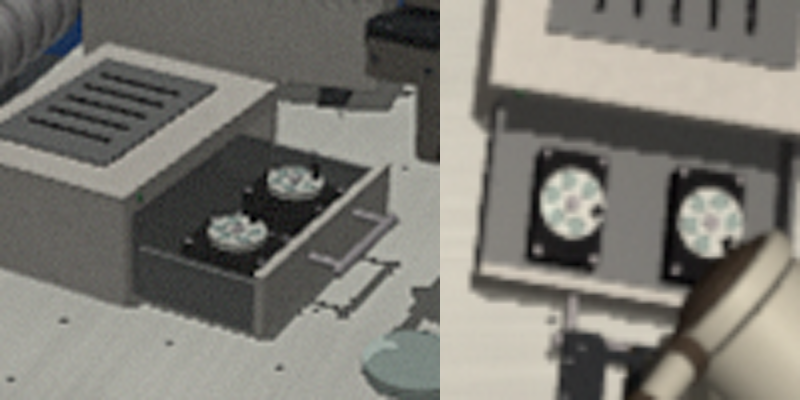

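>>> jog_arm(
  moves=[
    {"linear": [0,0,-40],"twist": 0,"hand": 255},
    {"linear": [0,0,-40],"twist": 0,"hand": 255},
    {"linear": [0,0,-24],"twist": 0,"hand": 255},
    {"linear": [0,0,0],"twist": 0,"hand": 255},
    {"linear": [10,-1.6,0],"twist": 0,"hand": 255},
    {"linear": [15,-2.5,0],"twist": 0,"hand": 255},
    {"linear": [10,-1.7,0],"twist": 0,"hand": 255},
    {"linear": [10,-1.7,0],"twist": 0,"hand": 255},
    {"linear": [10,-1.7,0],"twist": 0,"hand": 255},
    {"linear": [10,-1.7,0],"twist": 0,"hand": 255},
    {"linear": [0,0,0],"twist": 0,"hand": 255},
  ],
)

```text
clock: 21.75
position: [480.0, -254.0, 31.3]
ee_rot: [[-0.163, 0.002, 0.987], [-0.987, -0.001, -0.163], [0.001, -1.0, 0.002]]
contact_force: [-0.4, 0.1, 0.0]
width: 0.5
```

```bash
python3 - <<'E'
from h import *
r=snap("18",("side",));s=observe();print(s['clock'],s['position'].round(1),s['contact_force'].round(1),s['width'])
cv2.imwrite('pics/c18.png',cv2.resize(r["side"][70:200,190:340],(600,520),interpolation=cv2.INTER_CUBIC))
E
```

```text
21.8 [ 479.2 -253.6   31. ] [ 0.4 -0.8  0.7] 0.4998423802318524
```

View pics/c18.png

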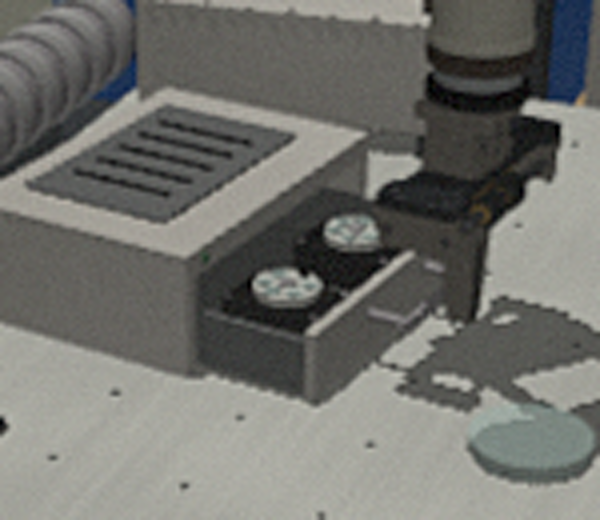

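>>> jog_arm(
  moves=[
    {"linear": [6,-1,0],"twist": 0,"hand": 255},
    {"linear": [10,-1.7,0],"twist": 0,"hand": 255},
    {"linear": [12,-2,0],"twist": 0,"hand": 255},
    {"linear": [12,-2,0],"twist": 0,"hand": 255},
    {"linear": [12,-2,0],"twist": 0,"hand": 255},
    {"linear": [12,-2,0],"twist": 0,"hand": 255},
    {"linear": [12,-2,0],"twist": 0,"hand": 255},
    {"linear": [10,-1.7,0],"twist": 0,"hand": 255},
    {"linear": [8,-1.3,0],"twist": 0,"hand": 255},
    {"linear": [6,-1,0],"twist": 0,"hand": 255},
    {"linear": [5,-0.8,0],"twist": 0,"hand": 255},
    {"linear": [0,0,0],"twist": 0,"hand": 255},
  ],
)

```text
clock: 23.0
position: [582.9, -270.6, 30.4]
ee_rot: [[-0.163, -0.002, 0.987], [-0.987, 0.001, -0.163], [-0.001, -1.0, -0.002]]
contact_force: [-2.5, 3.0, 0.1]
width: 0.3
```

>>> jog_arm(
  moves=[
    {"linear": [4,-0.7,0],"twist": 0,"hand": 255},
    {"linear": [4,-0.7,0],"twist": 0,"hand": 255},
    {"linear": [0,0,0],"twist": 0,"hand": 255},
  ],
)

```text
clock: 23.3
position: [583.5, -270.6, 30.2]
ee_rot: [[-0.162, -0.02, 0.987], [-0.987, 0.006, -0.162], [-0.003, -1.0, -0.02]]
contact_force: [-29.9, 6.2, 20.3]
width: 0.4
```

>>> jog_arm(
  moves=[
    {"linear": [3,-0.5,0],"twist": 0,"hand": 255},
    {"linear": [2,-0.3,0],"twist": 0,"hand": 255},
    {"linear": [0,0,0],"twist": 0,"hand": 255},
  ],
)

```text
clock: 23.6
position: [583.7, -270.5, 30.2]
ee_rot: [[-0.162, -0.031, 0.986], [-0.987, 0.009, -0.161], [-0.004, -0.999, -0.032]]
contact_force: [-46.4, 9.6, 32.0]
width: 0.2
```

>>> jog_arm(
  moves=[
    {"linear": [-9,1.5,0],"twist": 0,"hand": 255},
    {"linear": [-20,3.3,0],"twist": 0,"hand": 255},
    {"linear": [-30,5,0],"twist": 0,"hand": 255},
    {"linear": [-30,5,0],"twist": 0,"hand": 255},
    {"linear": [0,0,40],"twist": 0,"hand": 255},
    {"linear": [0,0,40],"twist": 0,"hand": 255},
    {"linear": [0,0,0],"twist": 0,"hand": 255},
    {"linear": [0,0,0],"twist": 0,"hand": 255},
  ],
)

```text
clock: 24.4
position: [508.6, -259.4, 112.5]
ee_rot: [[-0.164, 0.004, 0.987], [-0.987, -0.003, -0.164], [0.002, -1.0, 0.004]]
contact_force: [-0.9, 0.3, 0.1]
width: 0.9
```

```bash
python3 - <<'E'
from h import *
r=snap("19");s=observe();print(s['clock'],s['position'].round(1),s['contact_force'].round(1),s['width'])
cv2.imwrite('pics/c19.png',np.hstack([cv2.resize(r["side"][80:190,170:300],(440,400),interpolation=cv2.INTER_CUBIC),cv2.resize(np.clip(r["top"][120:210,310:400]*1.6,0,255).astype('u1'),(360,400))]))
E
```

```text
24.5 [ 507.  -258.   109.8] [ 0.6 -0.9  0.1] 0.441670606067303
```

View pics/c19.png

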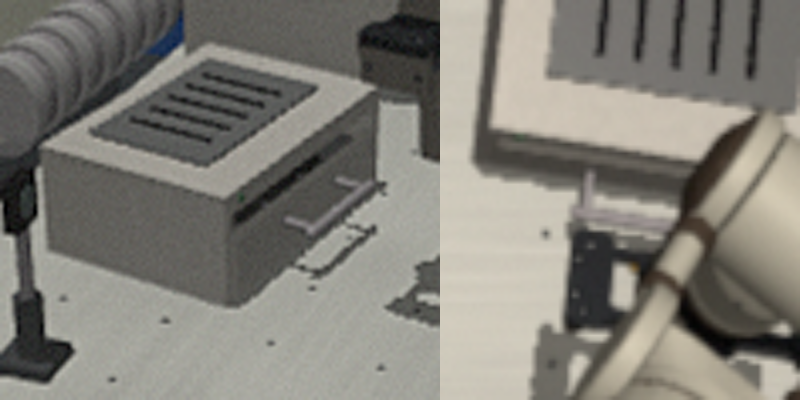

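View pics/side_19.png

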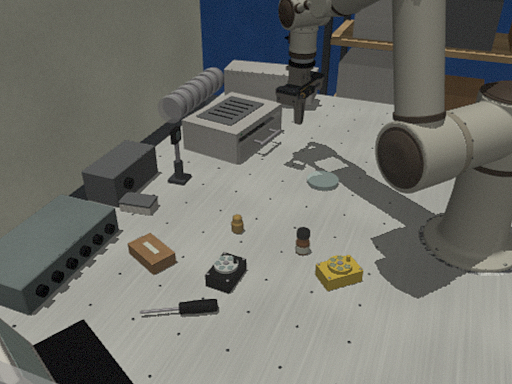

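```bash
python3 - <<'E'
from h import *
im=cv2.imread('pics/side_19.png');cv2.imwrite('pics/c20.png',np.clip(cv2.resize(im[95:175,225:305],(600,600),interpolation=cv2.INTER_CUBIC)*1.5,0,255).astype('u1'))
a=ray("side",(261,143.2),42);b=ray("side",(282.8,131.1),42);print(a,b,(a+b)/2)
print(np.hypot(*((a+b)/2-np.array([471.5,-253.8,42]))[:2]))
E
```

```text
[ 612.3206668  -218.00754717   42.        ] [ 578.36524579 -324.49295093   42.        ] [ 595.3429563  -271.25024905   42.        ]
125.06633846145687
```

View pics/c20.png

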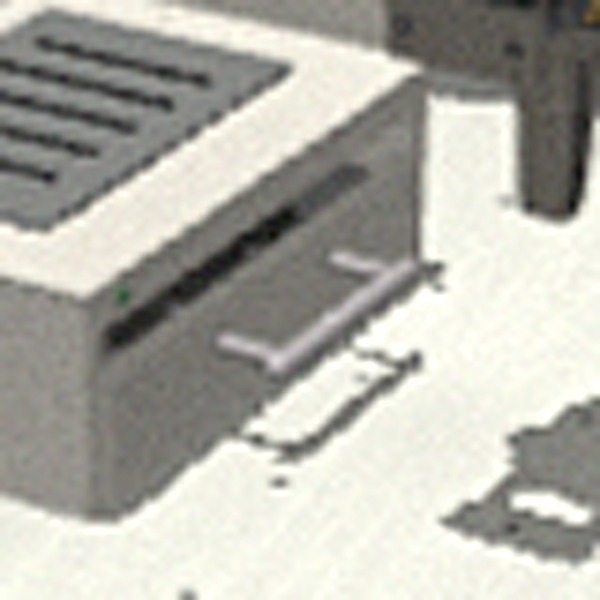

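```bash
python3 -c "
from bench import *
print(job_done())"
```

```text
the job is handed in; nothing more can be done
None
```

The two free-running modules are standing in the drawer, the drawer is pushed shut, and the job is handed in at about 24.5 s. No verdict was reported.

- **Spin test:** I gave each peg one brisk push.
  - The far module, near (641, 129), and the one nearest the robot, near (442, 80), ran past a full turn. They were still turning about 4.5 s and 2.8 s after their pushes.
  - The left module, near (487, 334), stopped about 120° round, and its peg did not move in later frames, so it is the binding one. I left it in place.
- **Drawer:** I set each free module down with the weight just off the floor, and one picture showed both upright before closing. I pushed the handle until it hit a hard stop at about 46 N on the fingers, then backed off.
- **Last checks:**
  - In the final side view the front panel looks flush with the housing.
  - The handle moved about 125 mm. The panel started about 130 mm out by my measurement, so the drawer was probably not at the full 140 mm. Each of these figures is only good to a few millimetres, so the 6 mm limit rests mainly on the hard stop.
  - The two modules can't be seen inside the shut drawer.
  - The side view shows the binding module upright, within about 10 mm of its start. The bystanders visible there look unmoved, but I did not measure them.
- **Disagreement:** The top and side cameras differed by 3–5 mm in y, so I used averages.

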